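# Tip the standing flange hubs flat, boss up

## Robot

A 6-joint arm with a two-finger parallel gripper is mounted at the origin on the work surface. World frame = base frame: x ahead of the robot, y to its left, z up, the work surface at z = 0. Lengths are in m, angles in degrees, forces in N, time in s.
With the tool pointing down it reaches from about 0.275 to 0.725 m from the base axis. Payload 15.9 kg.
Tool frame: the origin (TCP) lies at the very end of the fingers, on their centre line; the grasp point (between the pads) lies 19 mm behind it; z points along the fingers, x is the direction in which the jaws open and shut, and the axes are right-handed (so a half turn about z gives the same grasp; the last joint's range is limited). The gripper opens to 85 mm and grips with 20 to 120 N. Pads are 22 mm wide; open, the fingers measure 114 mm over their backs; the gripper's body (76 mm by 85 mm) begins 54 mm behind the grasp point. The pads swing forward as they close: fully open they stand 13 mm farther back than shut.
Start: joints at [-72.88, 12.198, -1.971, 75.831, 0, 90], TCP at [0.147, -0.478, 0.231] pointing down, gripper open.
Joint ranges: [-170.91, 170.91], [-42.67, 98.43], [-65.05, 77.54], [-120.47, 116.71], [-90, 82.35], [-180, 180]. Speed limits (degrees/s): [108.29, 108.29, 136.94, 147.25, 180, 180].

## Interface

Orientations are given as [roll, pitch, yaw] about the fixed x, y, z axes, in that order (R = Rz(yaw) Ry(pitch) Rx(roll)).
In Python, from bench import ctrl gives the robot as it stands. The module is installed in compiled form; this text tells all that it offers.
- The arm moves only by the tool send_rows, never from a script. Its arguments are lists of equal length, an entry for each row: "slide": the shift along the tool's x, y, z in units of 0.25 m (1.0 is 0.25 m), a list of three; "twist": the turn, a rotation vector about the tool's x, y, z in units of pi/2 rad (1.0 is pi/2 rad), a list of three; "claw": the opening, from -1 (shut) to 1 (fully open). A call has 1 to 8 rows; each row shifts and turns the pose as measured when the row begins, along the tool's axes as they then stand; what a row does not reach is not made up. A row lasts 1/10 s, in which the tool goes at most 50 mm and 8.59 degrees, less where a joint would pass 70% of its speed; a pose out of reach is approached as far as the arm can. A call with a number of a shift or a turn outside -1 to 1 is refused whole. A call with a gripper value outside its range is refused whole. The fingers move at their own pace and stop on an object; "squeeze" is the grip in N (left out, the last holds). Time passes only in rows, so rows that do not move let the fingers close. It gives the time, the measured TCP pose, the force and the opening at its end, in the units of the state.
- ctrl.get_state(): the state, without advancing time (a new reading comes with each control period).
- ctrl.grab_frame(name): name is "scene" or "top" or "wrist"; returns a dict with "image" (400x640x3 uint8, red, green, blue), "mtx" (3x3 intrinsics, pixels), "k1" (the pictures are not rectified: a ray, as slopes to the right and down, at radius r is drawn at 1 + k1 r^2 times it, then the intrinsics apply), "rvec" (rotation vector, rad) and "tvec" (3), from world to camera coordinates, as OpenCV has them. Camera axes: x right, y down, z forward; pixel columns grow to the right and rows downward; lengths in m; the calibration is good to about 2 mm. A picture is of the moment at which its call begins. There is no depth.
- ctrl.hand_in(): hands the job in, once; it reports no verdict.
The state is a dict: "clock": time; "qpos": joint angles; "joint_vel": joint speeds; "joint_torque": joint torques, N m; "eef_pos": TCP position; "orientation": TCP orientation; "ft_force": force on the tool from outside, world axes, zero at the start; "torque": the same for the moment, N m; "width": opening from 0.0 (shut) to 1.0 (fully open).
Only numpy, scipy, OpenCV 4.12 (cv2) and the standard library are available. Lean on these libraries where they do the work, as an engineer would, in place of code of your own. Each camera call takes 0.05 s, during which the arm holds its last target. There are 200 camera calls.

## Task

Two square flange hubs, one larger and one smaller, have been left standing on edge on the black rubber mat. Push each one over with the fingertips so that both lie flat on the mat where they stood, round boss facing up. Only push them: do not pick them up or shove them along the mat, and leave the collar, the lever valve and the reducer where they are.

Things in the scene. Friction and masses are not known exactly. Their poses are not given: they have to be found in the camera images.
- hub_large: The larger loose aluminium hub: square plate 100 x 100 x 18 mm on edge on the mat, about 0.5 kg; round boss, 56 mm diameter, 14 mm long, in the middle of one face, other face flat. Origin: middle of its underside as it stands. Own z up its height, y along its width, x through its thickness: plate faces at x = -9 and +9 mm, boss face at -23 mm. Any yaw. Lying right, x points down.
- hub_large_mid (a point): Centre of the larger hub's plate, 50 mm from each of its sides and at mid-thickness.
- hub_large_foot (a point): Middle of the larger hub's lower edge on its flat side (own x = +9 mm, y = 0, z = 0): the edge it pivots on when pushed near the top of its boss side; leaned over some 20 degrees it falls flat by itself, boss up.
- hub_small: The smaller loose aluminium hub: square plate 80 x 80 x 18 mm on edge on the mat, about 0.32 kg; round boss, 44 mm diameter, 14 mm long, in the middle of one face, other face flat. Origin: middle of its underside as it stands. Own z up its height, y along its width, x through its thickness: plate faces at x = -9 and +9 mm, boss face at -23 mm. Any yaw. Lying right, x points down.
- hub_small_mid (a point): Centre of the smaller hub's plate, 40 mm from each of its sides and at mid-thickness.
- hub_small_foot (a point): Middle of the smaller hub's lower edge on its flat side (own x = +9 mm, y = 0, z = 0): the edge it pivots on when pushed near the top of its boss side; leaned over some 20 degrees it falls flat by itself, boss up.
- mat: Black rubber mat, 540 x 760 x 4 mm, fixed flat on the table; origin in the middle of its underside, x along the 540 mm side. The hubs and the three bystanders stand on it. Fixed beside it: on the left, from y = 0.45 m outward, a blue crate 130 mm high; on the right, from y = -0.44 m outward, a tray 35 mm high.
- collar: Loose bystander: plain steel collar (short tube), 44 mm outer diameter, 26 mm high, standing between the two hubs. Origin: centre of its underside. Leave alone.
- valve: Loose bystander: small steel valve body, two 60 mm round flanges on a 36 mm neck, 64 mm high, with a black ball on a short lever reaching 60 mm to its own +y. Stands at the far side of the mat. Origin: centre of its underside. Leave alone.
- reducer: Loose bystander: steel reducer, 52 mm foot narrowing to 30 mm, 55 mm high, standing at the far side of the mat. Origin: centre of its underside. Leave alone.

How it is judged:
By the outcome, as a careful person would: the job done as asked, in the order asked, and still so for the second after the job is handed in, with the robot touching nothing.
It also fails if it takes over 48 s, if anything falls off the work surface, if the arm or the gripper's body presses on something with over 40 N, if the wrist force passes 120 N, or if a joint passes its speed limit or range.

## Working session

There is one attempt and no reset: what is moved stays moved. The work goes in short steps, Python scripts to look and compute and a tool call to move; the robot and the scene stay as the last step left them, time stands still between calls to the robot, and variables do not carry over. Pictures are saved under pics/ and viewed, about 8 in all and at most 12, crops included, and the job is handed in when it is done.

Besides the shell and the picture viewer there is one more tool, called in YAML: its name, and indented under it one key for each argument. send_rows: Moves the arm, as the interface text tells. Shifts and turns lie within -1 to 1; 1 stands for 0.25 m of shift or pi/2 rad of turn. Its arguments: {"type":"object","properties":{"slide":{"type":"array"},"twist":{"type":"array"},"claw":{"type":"array"},"squeeze":{"type":"number"}},"required":["slide","twist","claw"]}

```bash
mkdir -p pics; cat > h.py <<'E'
import numpy as np, cv2, pickle
from bench import ctrl
def grab(name, fn):
    f=ctrl.grab_frame(name); pickle.dump(f,open(f'{fn}.pkl','wb'))
    cv2.imwrite(f'pics/{fn}.png',f['image'][:,:,::-1]); return f
def load(fn): return pickle.load(open(f'{fn}.pkl','rb'))
def ray(f,u,v):
    K=np.array(f['mtx']); xd=np.array([(u-K[0,2])/K[0,0],(v-K[1,2])/K[1,1]]); k=f['k1']; x=xd.copy()
    for _ in range(20): x=xd/(1+k*(x@x))
    R=cv2.Rodrigues(np.array(f['rvec'],float))[0]; t=np.array(f['tvec'],float).ravel()
    return -R.T@t, R.T@np.array([x[0],x[1],1])
def onz(f,u,v,z):
    c,d=ray(f,u,v); return c+d*(z-c[2])/d[2]
def proj(f,P):
    R=cv2.Rodrigues(np.array(f['rvec'],float))[0]; P=np.atleast_2d(P)@R.T+np.array(f['tvec']).ravel()
    x=P[:,:2]/P[:,2:]; x=x*(1+f['k1']*(x**2).sum(1,keepdims=True)); K=np.array(f['mtx'])
    return x*[K[0,0],K[1,1]]+[K[0,2],K[1,2]]
E
python3 -c "
from h import *
for n in('scene','top'):
    f=grab(n,n+'0'); print(n,ray(f,320,200),f['k1'])
a=[cv2.imread(f'pics/{n}0.png') for n in('scene','top')]
s=ctrl.get_state();print({k:s[k] for k in('clock','eef_pos','orientation','width','ft_force')})
"
```

```text
scene (array([ 1.08936554, -0.27196814,  0.78276883]), array([-0.49244799,  0.33638246, -0.80270929])) -0.002717900779326513
top (array([0.48853332, 0.00887504, 0.86193021]), array([ 0.20160853,  0.00126481, -0.97950332])) -0.04244138592728366
{'clock': 0.1, 'eef_pos': array([ 0.14709663, -0.47755941,  0.23086888]), 'orientation': array([ 1.79998544e+02,  5.76120801e-02, -7.28800578e+01]), 'width': 1.000523483940498, 'ft_force': array([-0.00815221,  0.70065436,  0.70771394])}
```

View pics/top0.png

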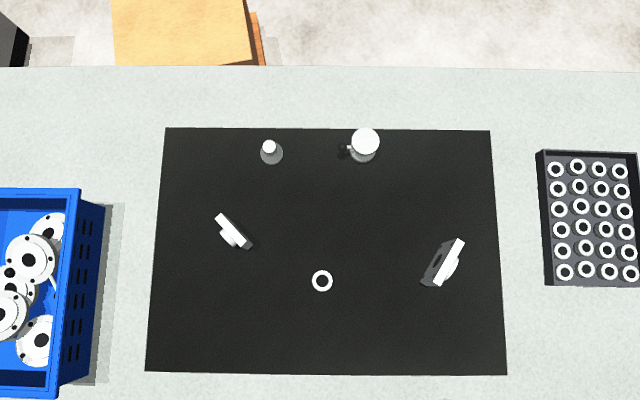

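View pics/scene0.png

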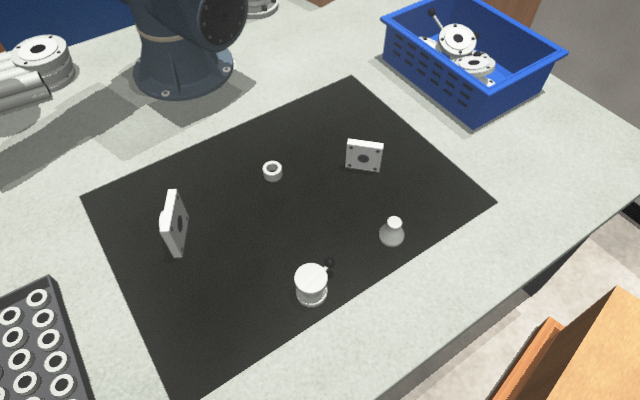

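```bash
python3 -c "
from h import *
t=cv2.imread('pics/top0.png');s=cv2.imread('pics/scene0.png')
def c(i,u,v,w,h,k): return cv2.resize(i[v:v+h,u:u+w],None,fx=k,fy=k,interpolation=cv2.INTER_CUBIC)
a=np.hstack([c(t,205,205,50,50,8),c(t,415,230,50,58,8)[:400]])
b=np.hstack([c(s,335,130,60,50,6)[:,:400],c(s,150,183,60,80,4)[:300]]) if 0 else None
b=np.zeros((300,800,3),np.uint8);p=c(s,340,133,50,46,6);b[:276,:300]=p;p=c(s,145,185,60,75,4);b[:300,400:640]=p
a=np.hstack([c(t,205,205,66,50,6),c(t,412,234,66,50,6)]);b=cv2.copyMakeBorder(b,0,0,0,0,0)
o=np.zeros((600,800,3),np.uint8);o[:300,:792]=a;o[300:]=b;cv2.imwrite('pics/z.png',o)"
```

```text
(no output)
```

View pics/z.png

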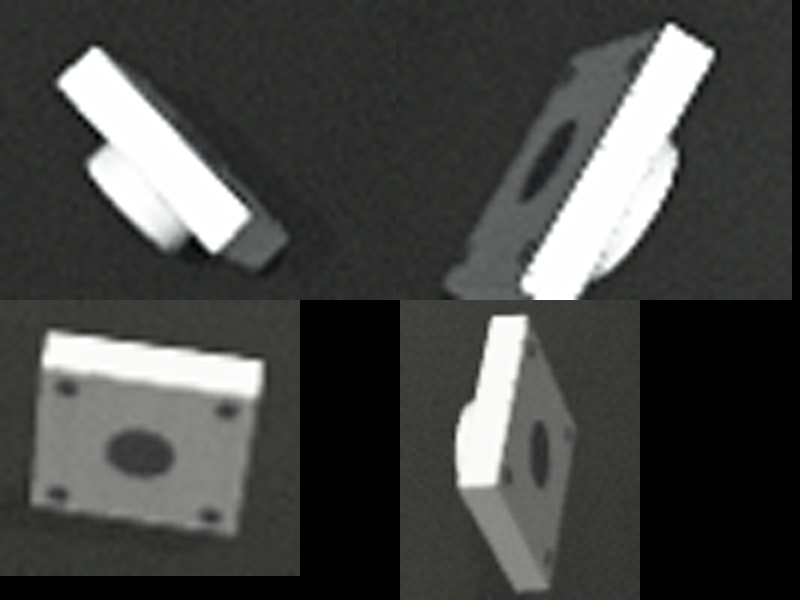

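```bash
cat > fit.py <<'E'
from h import *
from scipy.optimize import least_squares
T,S=load('top0'),load('scene0')
def px(L,x0,y0,k,u0,v0): return (np.array(L,float)-[x0,y0]+.5)/k-.5+[u0,v0]
# corners labelled (sx,sy,top)
def pose(lab,W,p):
    l=np.array(lab,float); P=np.c_[l[:,0]*.009,l[:,1]*W/2,l[:,2]*W]
    c,s=np.cos(p[2]),np.sin(p[2]); return np.c_[p[0]+c*P[:,0]-s*P[:,1],p[1]+s*P[:,0]+c*P[:,1],.004+P[:,2]]
def fit(W,obs,p0):
    r=least_squares(lambda p:np.concatenate([(proj(f,pose(l,W,p))-q).ravel() for f,l,q in obs]),p0,x_scale=[.1,.1,1])
    print(W,r.x[:2].round(4),np.degrees(r.x[2]).round(2));print(r.fun.reshape(-1,2).round(1).tolist());return r.x
# small: own y points to image upper-left... (+x,+y)
fit(.08,[(T,[(1,1,1),(-1,1,1),(-1,-1,1),(1,-1,1)],px([(95,45),(57,83),(218,254),(250,214)],0,0,6,205,205)),
 (S,[(-1,-1,1),(-1,1,1),(1,1,1),(1,-1,1),(1,-1,0),(1,1,0)],px([(48,332),(264,362),(262,398),(40,370),(32,502),(238,535)],0,300,6,340,133))],[.45,.2,-.8])
fit(.10,[(T,[(1,-1,1),(-1,-1,1)],px([(670,23),(715,53)],396,0,6,412,234)),
 (S,[(-1,1,1),(1,1,1),(1,-1,1),(-1,-1,1),(1,-1,0),(-1,-1,0),(1,1,0)],px([(492,317),(527,315),(499,487),(458,487),(545,590),(513,590),(577,430)],400,300,4,145,185))],[.4,-.3,.5])
for n,u in (('collar',(322,281)),): print(n,onz(T,*u,.03).round(3))
f=T
print('valve',onz(T,365,141,.068).round(3),'red',onz(T,268,146,.059).round(3))
E
python3 fit.py
```

```text
0.08 [0.5877 0.1896] -45.0
[[-0.6, -0.3], [-0.9, -0.5], [-1.1, -0.4], [0.2, -0.1], [-0.3, -0.0], [-0.3, -0.2], [-0.8, -0.3], [-0.2, -0.6], [-0.5, 1.3], [-0.7, 0.6]]
0.1 [ 0.5268 -0.238 ] 58.05
[[-0.3, -0.4], [0.3, -0.4], [-0.2, -0.6], [0.3, -0.4], [-1.1, -0.6], [-0.7, -0.2], [1.2, 0.5], [0.2, 0.8], [-0.0, -0.4]]
collar [0.488 0.004 0.03 ]
valve [ 0.781 -0.085  0.068] red [0.771 0.123 0.059]
```

```bash
cat > plan.py <<'E'
import sys
from h import *
from scipy.spatial.transform import Rotation as R
def plan(p,yaw,n=8):
    s=ctrl.get_state(); q=np.array(s['eef_pos']); r=R.from_euler('xyz',s['orientation'],degrees=True)
    g=R.from_euler('xyz',[180,0,yaw],degrees=True); w=(r.inv()*g).as_rotvec()
    d=(np.array(p)-q)
    print('dist',np.linalg.norm(d).round(4),'turn',np.degrees(w).round(1),'clock',s['clock'])
    S=[];Tw=[]
    for i in range(n):
        ri=r*R.from_rotvec(w*i/n); S.append((ri.inv().apply(d/n)/.25).round(3).tolist()); Tw.append((w/n/(np.pi/2)).round(3).tolist())
    print(S);print(Tw)
if __name__=='__main__':
    a=[float(x) for x in sys.argv[1:]]; plan(a[:3],a[3],int(a[4]))
E
python3 plan.py .4925 -.293 .16 -32 8
```

```text
dist 0.398 turn [ -0.    0.1 -40.9] clock 0.1
[[-0.037, -0.192, 0.035], [-0.02, -0.195, 0.035], [-0.003, -0.196, 0.035], [0.015, -0.195, 0.035], [0.032, -0.193, 0.035], [0.049, -0.19, 0.035], [0.066, -0.184, 0.035], [0.082, -0.178, 0.035]]
[[-0.0, 0.0, -0.057], [-0.0, 0.0, -0.057], [-0.0, 0.0, -0.057], [-0.0, 0.0, -0.057], [-0.0, 0.0, -0.057], [-0.0, 0.0, -0.057], [-0.0, 0.0, -0.057], [-0.0, 0.0, -0.057]]
```

send_rows:
  slide:
    - [-0.037,-0.192,0.035]
    - [-0.02,-0.195,0.035]
    - [-0.003,-0.196,0.035]
    - [0.015,-0.195,0.035]
    - [0.032,-0.193,0.035]
    - [0.049,-0.19,0.035]
    - [0.066,-0.184,0.035]
    - [0.08,-0.17,0.035]
  twist:
    - [0,0,-0.057]
    - [0,0,-0.057]
    - [0,0,-0.057]
    - [0,0,-0.057]
    - [0,0,-0.057]
    - [0,0,-0.057]
    - [0,0,-0.057]
    - [0,0,-0.057]
  claw: [-1,-1,-1,-1,-1,-1,-1,-1]

```text
clock: 0.9
eef_pos: [0.491, -0.2901, 0.1583]
orientation: [179.9, 0.1, -30.9]
ft_force: [0.2, -0.5, 0.4]
width: -0.001
```

```bash
python3 plan.py .4925 -.293 .094 -32 4; python3 -c "
from h import *
s=ctrl.get_state();print(s['eef_pos'],s['orientation'],s['width']); grab('scene','s1');
t=grab('top','t1')"
```

```text
dist 0.0644 turn [0.1 0.1 1.1] clock 0.9
[[0.003, 0.002, 0.064], [0.003, 0.002, 0.064], [0.003, 0.002, 0.064], [0.003, 0.002, 0.064]]
[[0.0, 0.0, 0.003], [0.0, 0.0, 0.003], [0.0, 0.0, 0.003], [0.0, 0.0, 0.003]]
[ 0.49104744 -0.29005764  0.15826859] [ 1.79947361e+02  1.10783541e-01 -3.09323746e+01] -0.0014034719819842475
```

View pics/s1.png

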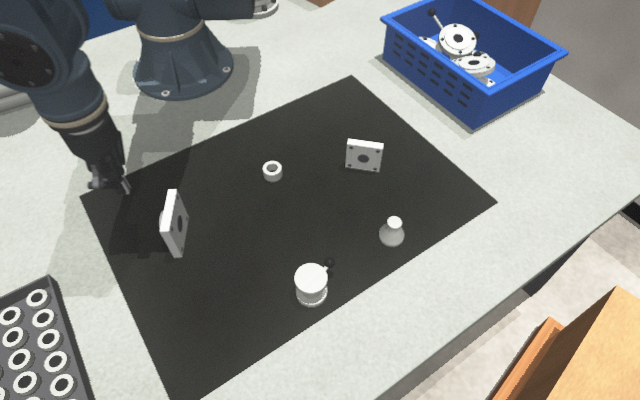

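The shut fingertips (about 127,190) hang behind the large hub's boss side (hub at 175,222), and nothing has moved. Next I lower them.

send_rows:
  slide:
    - [0.004,0.002,0.085]
    - [0.004,0.002,0.085]
    - [0.004,0.002,0.085]
    - [0,0,0]
  twist:
    - [0,0,0.004]
    - [0,0,0.004]
    - [0,0,0.004]
    - [0,0,0]
  claw: [-1,-1,-1,-1]

```text
clock: 1.4
eef_pos: [0.4947, -0.2896, 0.09]
orientation: [180.0, 0.3, -31.7]
ft_force: [0.3, -1.0, 0.6]
width: 0.001
```

```bash
python3 -c "
from h import *
f=grab('top','t2'); s=ctrl.get_state();print(s['eef_pos'],s['ft_force'])
p=np.array(s['eef_pos']);d=p[:2]-[.5268,-.238];a=np.radians(58.05);print('own x,y',d@[np.cos(a),np.sin(a)],d@[-np.sin(a),np.cos(a)],proj(f,p))
i=cv2.imread('pics/t2.png')[210:310,400:520];cv2.imwrite('pics/t2c.png',cv2.resize(i,None,fx=5,fy=5,interpolation=cv2.INTER_CUBIC))"
```

```text
[ 0.49531213 -0.29002018  0.09156333] [-0.59691769  0.7849811   0.05849949]
own x,y -0.0608023742041653 -0.000810207355088962 [[473.91186154 278.33640835]]
```

View pics/t2c.png

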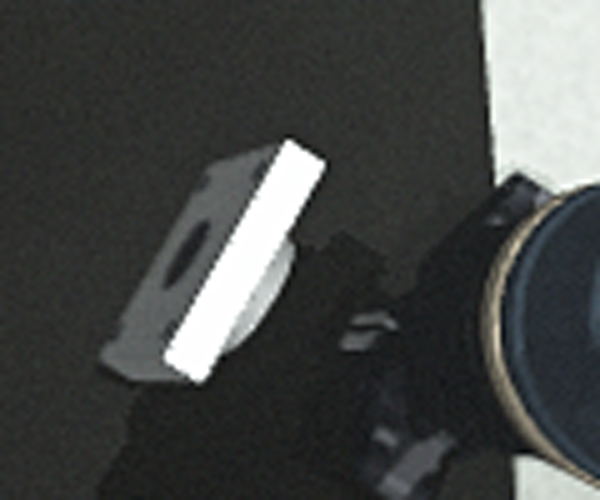

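The fingertip (crop 370,330) sits square behind the middle of the large hub's boss side (crop 250,270). It is about 41 mm short of contact, and the height is good. I start the push.

send_rows:
  slide:
    - [0.003,-0.03,-0.008]
    - [0,-0.03,0]
    - [0,-0.03,0]
    - [0,-0.03,0]
    - [0,-0.02,0]
    - [0,-0.02,0]
    - [0,-0.02,0]
    - [0,-0.02,0]
  twist:
    - [0,0,0]
    - [0,0,0]
    - [0,0,0]
    - [0,0,0]
    - [0,0,0]
    - [0,0,0]
    - [0,0,0]
    - [0,0,0]
  claw: [-1,-1,-1,-1,-1,-1,-1,-1]

```text
clock: 2.25
eef_pos: [0.5261, -0.2454, 0.0985]
orientation: [-180.0, -0.1, -31.7]
ft_force: [-2.0, -0.9, 0.1]
width: -0.001
```

send_rows:
  slide:
    - [0,-0.02,0]
    - [0,-0.02,0]
  twist:
    - [0,0,0]
    - [0,0,0]
  claw: [-1,-1]

```text
clock: 2.45
eef_pos: [0.5317, -0.2361, 0.0985]
orientation: [-180.0, -0.1, -31.7]
ft_force: [-0.7, 1.0, -1.3]
width: 0.002
```

```bash
cat > chk.py <<'E'
import sys
from h import *
tag,x,y,a,u,v=sys.argv[1],*map(float,sys.argv[2:]); a=np.radians(a);u,v=int(u),int(v)
f=grab('top',tag); s=ctrl.get_state();p=np.array(s['eef_pos']);d=p[:2]-[x,y]
print(s['clock'],p,s['orientation'],s['ft_force'],'own x,y',d@[np.cos(a),np.sin(a)],d@[-np.sin(a),np.cos(a)])
i=cv2.imread(f'pics/{tag}.png')[v:v+100,u:u+120];cv2.imwrite(f'pics/{tag}c.png',cv2.resize(i,None,fx=4,fy=4,interpolation=cv2.INTER_CUBIC))
b=cv2.imread('pics/top0.png')[v:v+100,u:u+120];
for n,k in(('top0',b),(tag,i)): ys,xs=np.where(k.mean(2)>225);print(n,len(xs),xs.mean()+u,ys.mean()+v)
E
python3 chk.py t3 .5268 -.238 58.05 370 210
```

```text
2.5 [ 0.53210173 -0.23558033  0.09843366] [-1.79980434e+02 -9.94646830e-02 -3.16860589e+01] [1.06225256 1.19898637 0.08841003] own x,y 0.0048586780233465365 -0.0032181352082488427
top0 529 448.9149338374291 262.9338374291115
t3 32 447.96875 234.625
```

View pics/t3c.png

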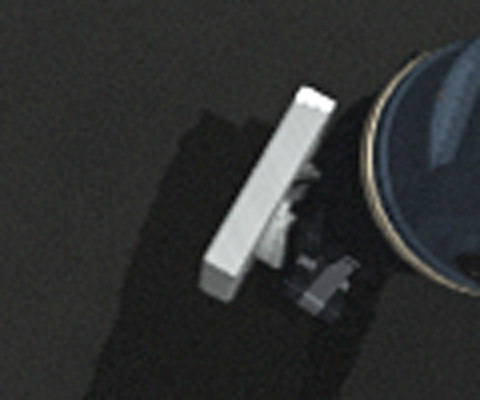

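The large hub is leaning: its top edge has moved from about (449,263) to (437,255) and the foot has stayed put. I push on a little.

send_rows:
  slide:
    - [0,-0.02,0.0]
    - [0,-0.02,0.0]
    - [0,-0.02,0]
    - [0,0,0]
    - [0,0,0]
  twist:
    - [0,0,0]
    - [0,0,0]
    - [0,0,0]
    - [0,0,0]
    - [0,0,0]
  claw: [-1,-1,-1,-1,-1]

```text
clock: 3.0
eef_pos: [0.5407, -0.2214, 0.0983]
orientation: [-180.0, -0.1, -31.7]
ft_force: [-0.4, 0.5, -0.0]
width: 0.003
```

```bash
python3 chk.py t4 .5268 -.238 58.05 370 210
```

```text
3.05 [ 0.54065786 -0.22146204  0.09826725] [-1.79980352e+02 -7.69127760e-02 -3.16706660e+01] [-0.09091055 -0.55599698 -0.38465204] own x,y 0.021365914770701693 -0.003006996180702102
top0 529 448.9149338374291 262.9338374291115
t4 931 402.8925886143931 240.52738990332975
```

View pics/t4c.png

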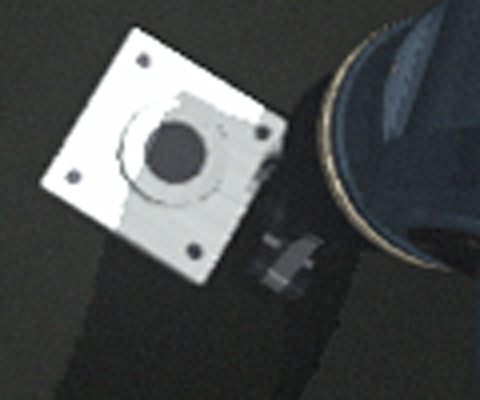

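The large hub lies flat with its boss up (centre at crop 165,157, pixel 411,249). Next I rise and cross to the small hub.

send_rows:
  slide:
    - [0,0.02,-0.15]
    - [0,0,-0.18]
    - [0,0,-0.1]
    - [0,0,0]
  twist:
    - [0,0,0]
    - [0,0,0]
    - [0,0,0]
    - [0,0,0]
  claw: [-1,-1,-1,-1]

```text
clock: 3.45
eef_pos: [0.5363, -0.226, 0.2085]
orientation: [180.0, 0.1, -31.7]
ft_force: [0.3, -0.1, 0.5]
width: 0.001
```

```bash
python3 plan.py .5417 .2356 .19 45 14
```

```text
dist 0.462 turn [ -0.    0.1 -76.7] clock 3.45
[[-0.068, -0.113, 0.005], [-0.057, -0.119, 0.005], [-0.045, -0.124, 0.005], [-0.033, -0.128, 0.005], [-0.021, -0.13, 0.005], [-0.008, -0.132, 0.005], [0.004, -0.132, 0.005], [0.017, -0.131, 0.005], [0.029, -0.129, 0.005], [0.041, -0.125, 0.005], [0.053, -0.121, 0.005], [0.064, -0.115, 0.005], [0.075, -0.108, 0.005], [0.085, -0.101, 0.005]]
[[-0.0, 0.0, -0.061], [-0.0, 0.0, -0.061], [-0.0, 0.0, -0.061], [-0.0, 0.0, -0.061], [-0.0, 0.0, -0.061], [-0.0, 0.0, -0.061], [-0.0, 0.0, -0.061], [-0.0, 0.0, -0.061], [-0.0, 0.0, -0.061], [-0.0, 0.0, -0.061], [-0.0, 0.0, -0.061], [-0.0, 0.0, -0.061], [-0.0, 0.0, -0.061], [-0.0, 0.0, -0.061]]
```

send_rows:
  slide:
    - [-0.068,-0.113,0.005]
    - [-0.057,-0.119,0.005]
    - [-0.045,-0.124,0.005]
    - [-0.033,-0.128,0.005]
    - [-0.021,-0.13,0.005]
    - [-0.008,-0.132,0.005]
    - [0.004,-0.132,0.005]
  twist:
    - [0,0,-0.061]
    - [0,0,-0.061]
    - [0,0,-0.061]
    - [0,0,-0.061]
    - [0,0,-0.061]
    - [0,0,-0.061]
    - [0,0,-0.061]
  claw: [-1,-1,-1,-1,-1,-1,-1]

```text
clock: 4.15
eef_pos: [0.5363, 0.0078, 0.1959]
orientation: [180.0, 0.2, 7.6]
ft_force: [0.3, 0.1, 0.7]
width: 0.0
```

```bash
python3 plan.py .5417 .2356 .19 45 8
```

```text
dist 0.2279 turn [ -0.    0.2 -37.4] clock 4.15
[[0.018, -0.113, 0.003], [0.027, -0.111, 0.003], [0.036, -0.108, 0.003], [0.045, -0.105, 0.003], [0.053, -0.101, 0.003], [0.061, -0.096, 0.003], [0.069, -0.091, 0.003], [0.076, -0.085, 0.003]]
[[-0.0, 0.0, -0.052], [-0.0, 0.0, -0.052], [-0.0, 0.0, -0.052], [-0.0, 0.0, -0.052], [-0.0, 0.0, -0.052], [-0.0, 0.0, -0.052], [-0.0, 0.0, -0.052], [-0.0, 0.0, -0.052]]
```

send_rows:
  slide:
    - [0.018,-0.113,0]
    - [0.027,-0.111,0]
    - [0.036,-0.108,0]
    - [0.045,-0.105,0]
    - [0.053,-0.101,0]
    - [0.061,-0.096,0]
    - [0.069,-0.091,0]
    - [0.076,-0.085,0]
  twist:
    - [0,0,-0.052]
    - [0,0,-0.052]
    - [0,0,-0.052]
    - [0,0,-0.052]
    - [0,0,-0.052]
    - [0,0,-0.052]
    - [0,0,-0.052]
    - [0,0,-0.052]
  claw: [-1,-1,-1,-1,-1,-1,-1,-1]

```text
clock: 4.95
eef_pos: [0.5358, 0.2446, 0.1897]
orientation: [-179.7, 0.4, 46.7]
ft_force: [-0.0, -0.1, -0.3]
width: -0.001
```

send_rows:
  slide:
    - [0,0,0]
  twist:
    - [0,0,0]
  claw: [-1]

```text
clock: 5.05
eef_pos: [0.5353, 0.2473, 0.1886]
orientation: [-179.7, 0.5, 47.0]
ft_force: [-1.4, 0.5, -0.6]
width: -0.002
```

```bash
python3 plan.py .5417 .2356 .080 45 4
```

```text
dist 0.1094 turn [-0.3  0.5  2. ] clock 5.05
[[-0.003, 0.013, 0.109], [-0.003, 0.013, 0.109], [-0.004, 0.013, 0.109], [-0.004, 0.013, 0.109]]
[[-0.001, 0.001, 0.006], [-0.001, 0.001, 0.006], [-0.001, 0.001, 0.006], [-0.001, 0.001, 0.006]]
```

send_rows:
  slide:
    - [-0.003,0.0,0.105]
    - [-0.003,0,0.105]
    - [-0.004,0,0.105]
    - [-0.004,0,0.09]
    - [0,0,0]
  twist:
    - [-0.001,0.001,0.006]
    - [-0.001,0.001,0.006]
    - [-0.001,0.001,0.006]
    - [-0.001,0.001,0.006]
    - [0,0,0]
  claw: [-1,-1,-1,-1,-1]

```text
clock: 5.55
eef_pos: [0.5313, 0.2427, 0.0815]
orientation: [179.9, 0.2, 44.6]
ft_force: [-0.0, 0.7, -0.3]
width: -0.004
```

```bash
python3 chk.py t5 .5877 .1896 -45 160 190
```

```text
5.6 [0.53210888 0.24301105 0.08315462] [1.79886462e+02 1.10778337e-01 4.46138949e+01] [-0.47325009 -0.29081104  0.37191576] own x,y -0.07707617032995738 -0.001541542742750271
top0 431 229.41299303944317 231.05336426914153
t5 379 229.68865435356201 230.11873350923483
```

send_rows:
  slide:
    - [0.003,0.03,0.032]
    - [0.003,0.03,0]
    - [0,0.03,0]
    - [0,0.03,0]
    - [0,0.03,0]
    - [0,0.03,0]
    - [0,0,0]
  twist:
    - [0,0,0]
    - [0,0,0]
    - [0,0,0]
    - [0,0,0]
    - [0,0,0]
    - [0,0,0]
    - [0,0,0]
  claw: [-1,-1,-1,-1,-1,-1,-1]

```text
clock: 6.3
eef_pos: [0.5711, 0.2089, 0.0793]
orientation: [179.7, -0.2, 44.5]
ft_force: [-0.5, 0.9, -0.3]
width: -0.004
```

```bash
python3 chk.py t6 .5877 .1896 -45 160 190
```

```text
6.35 [0.57071971 0.20923785 0.07925997] [179.74102055  -0.21814937  44.54425247] [-0.73755714 -0.3392361  -0.45884513] own x,y -0.025892934458105414 0.0018791803893481573
top0 431 229.41299303944317 231.05336426914153
t6 14 220.64285714285714 215.0
```

View pics/t6c.png

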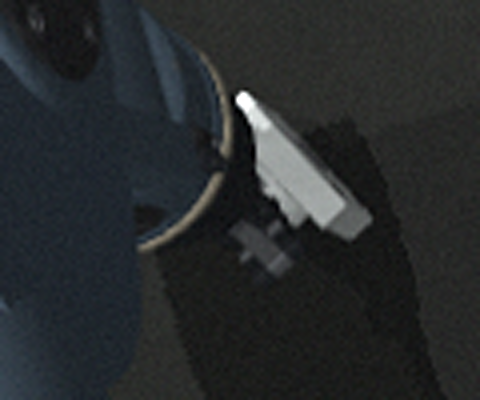

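The small hub (crop 300,165) still stands. The fingertip (crop 265,250) is just behind it and centred, so I push.

send_rows:
  slide:
    - [0,0.02,0.008]
    - [0,0.02,0.0]
    - [0,0.02,0]
    - [0,0.02,0]
    - [0,0.02,0]
    - [0,0.02,0]
    - [0,0.02,0]
    - [0,0,0]
  twist:
    - [0,0,0]
    - [0,0,0]
    - [0,0,0]
    - [0,0,0]
    - [0,0,0]
    - [0,0,0]
    - [0,0,0]
    - [0,0,0]
  claw: [-1,-1,-1,-1,-1,-1,-1,-1]

```text
clock: 7.15
eef_pos: [0.597, 0.1825, 0.0771]
orientation: [179.8, -0.2, 44.6]
ft_force: [-0.5, 0.1, -1.0]
width: 0.001
```

```bash
python3 chk.py t7 .5877 .1896 -45 180 170
```

```text
7.2 [0.59678105 0.18267909 0.07710058] [179.76452388  -0.19368957  44.59632897] [-0.33348299 -0.20589237 -0.08950574] own x,y 0.011315095217861573 0.0015274444053531115
top0 431 229.41299303944317 231.05336426914153
t7 439 259.85421412300684 207.876993166287
```

View pics/t7c.png

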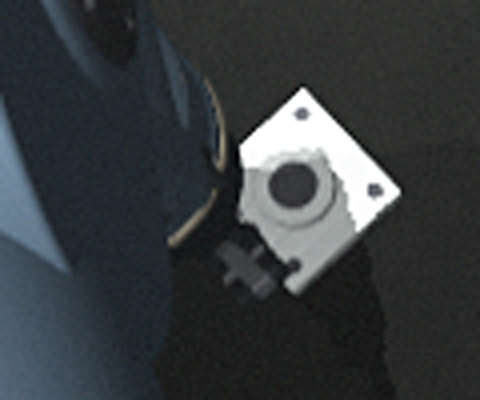

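The small hub lies flat with its boss up (boss at crop 293,183). I withdraw backwards and up.

send_rows:
  slide:
    - [0,-0.04,-0.1]
    - [0,-0.04,-0.15]
    - [0,0,-0.18]
    - [0,-0.15,-0.05]
    - [0,-0.15,0]
    - [0,-0.1,0]
    - [0,0,0]
    - [0,0,0]
  twist:
    - [0,0,0]
    - [0,0,0]
    - [0,0,0]
    - [0,0,0]
    - [0,0,0]
    - [0,0,0]
    - [0,0,0]
    - [0,0,0]
  claw: [-1,-1,-1,-1,-1,-1,-1,-1]

```text
clock: 8.0
eef_pos: [0.5081, 0.2715, 0.2016]
orientation: [179.8, -0.2, 44.6]
ft_force: [0.1, -0.1, 0.5]
width: -0.001
```

```bash
python3 -c "
from h import *
f=grab('top','t8');grab('scene','s8')
for n,W,x,y,a in(('L',.1,.5268,-.238,58.05),('S',.08,.5877,.1896,-45)):
    a=np.radians(a);h=W/2;ex=np.array([np.cos(a),np.sin(a)]);ey=np.array([-ex[1],ex[0]])
    P=[np.r_[np.array([x,y])+ex*(.009+i*W)+ey*j*h,.022] for i,j in((0,-1),(1,-1),(1,1),(0,1))]
    q=proj(f,P);print(n,q.round(1).tolist())
    for fr,nm in((f,'t8'),(load('s8'),'s8')):
        im=cv2.imread(f'pics/{nm}.png');cv2.polylines(im,[(proj(fr,P)*16).astype(int)[:,None].astype(np.int32)],True,(0,0,255),1,cv2.LINE_AA,4);cv2.imwrite(f'pics/{nm}.png',im)
a=cv2.imread('pics/t8.png');b=cv2.imread('pics/s8.png')
cv2.imwrite('pics/fin.png',np.vstack([cv2.resize(a[120:310,170:500],(720,415),interpolation=cv2.INTER_CUBIC)[:300*2-230],b[70:300,0:640][:, :,:].copy()[:, :720] if 0 else cv2.resize(b[100:290,60:480],(720,326))[:230]]))
"
```

```text
L [[443.9, 241.2], [403.8, 216.5], [380.1, 255.7], [420.8, 281.3]]
S [[251.8, 243.1], [279.0, 217.3], [254.0, 191.5], [226.9, 216.7]]
```

View pics/fin.png

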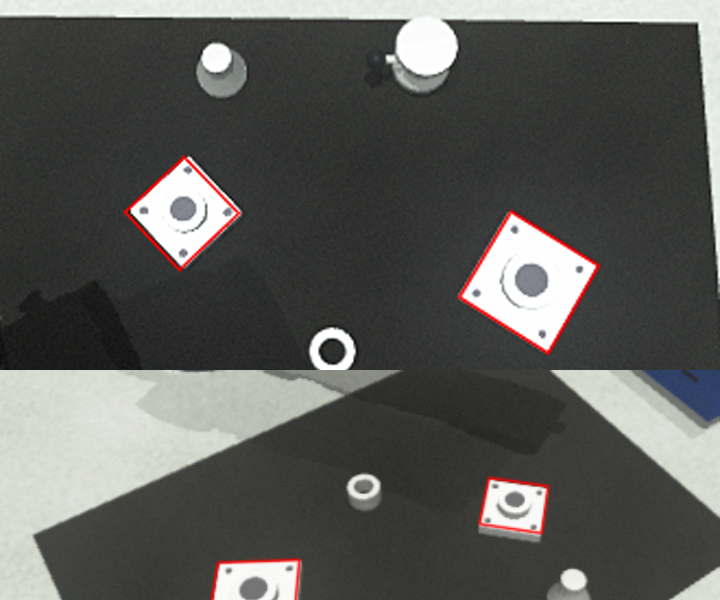

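Both hubs lie flat with their bosses up, and each matches its predicted red outline to about a pixel. The bystanders look unmoved and the arm is clear, so I hand in.

```bash
python3 -c "
from h import *
print(ctrl.get_state()['joint_vel'], ctrl.hand_in())"
```

```text
the job is handed in; nothing more can be done
[-0.74551231  0.4810177   0.11368537 -0.09624175 -0.0645475   0.08668161] None
```

I tipped the large hub over first and then the small one, pushing near the top of each boss side with shut fingertips. I then withdrew the arm and handed the job in at about 8 s of robot time.

- **Hubs:** in the last pictures both lie flat with the boss up. Their plates match the outlines predicted for tipping about the foot edge to about 1 px (roughly 2 mm), so they did not slide along the mat.
- **Bystanders:** the collar, valve and reducer looked unmoved by eye; I did not re-measure their positions.
- **Forces:** the readings I saw stayed around 2 N or less.
- **Deviation:** the fingertips ran about 4 mm higher than planned on the large hub (z 0.098 m against 0.094 m). The push still worked.

No check failed or disagreed.

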